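# Open the child-resistant battery tub and bin the spent cell

## Task

Open the child-resistant tub: press its cap down hard and, still pressing, turn it anticlockwise until it comes free. Lift the cap off and set it down right way up on the green notebook, then put the spent battery cell into the open tub. Leave the calculator, the stapler and the tape dispenser where they are.

Things in the scene. Friction and masses are not known exactly. Their poses are not given: they have to be found in the camera images.
- tub: squat round white tub (92 mm across, shoulder 56 mm high) clamped in a dark square steel holder, 120 mm square and 18 mm high, fixed to the desk. Origin: on the tub's axis at desk height; z up. The neck rises to 93 mm above the desk; its straight round bore is 54 mm wide, its floor 18 mm above the desk. Three hooks round the neck hold the cap
- tub_mouth (a point): centre of the tub's open mouth, level with the neck's rim, 93 mm above the desk
- cap: loose grey round cap, 86 mm across, ribbed skirt 34 mm high, about 90 g, with a ribbed round grip boss in the middle of its top: 44 mm in diameter, standing 21 mm proud of the cap's flat top. Origin: centre of the skirt's lower rim; z up. Closed, the origin is 71 mm above the desk and the cap's x lies along the tub's x, with about 4 degrees of play
- cap_grip (a point): middle of the grip boss, on the cap's axis, 45 mm above the skirt's lower rim, 10 mm below the boss's top. Kept pressed, the cap turns anticlockwise seen from above; it is free of the hooks after 52 degrees and meets a stop at about 90; 65 to 75 degrees is best. Then it is lifted straight up. Not pressed, it is locked and the fingers slip on it
- cell: loose spent D-size battery cell, a black cylinder with steel ends, 34 mm in diameter and 61 mm high, about 140 g, standing upright on the desk. Origin: centre of its underside; z along its axis
- notebook: closed green notebook lying on the desk, stuck down, 211 mm (its x) by 148 mm (its y), 13 mm thick. Origin: centre of its underside
- calculator: desk calculator, 132 x 82 x 15 mm, loose; not to be disturbed. Origin: centre of its underside
- stapler: stapler, 34 x 136 x 40 mm, loose; not to be disturbed. Origin: centre of its underside
- tape_dispenser: black tape dispenser, 52 x 127 x 66 mm, loose; not to be disturbed. Origin: centre of its underside
- collar (a joint): how far the grey spring collar under the cap's skirt is pressed down, in m: 0 with the cap closed (it then pushes up with about 7 N), -0.003 with no cap on it. The cap unlocks when pressed down 4.5 mm (about 12 N); 6 to 7 mm is best; a hard stop comes at 8 mm (about 15 N)
Not all that is in view belongs to the job. Leave any blue look-alike of the cap alone.

How it is judged:
By the outcome, as a careful person would: the job done as asked, in the order asked, and still so for the second after the job is handed in, with the robot touching nothing.
It also fails if it takes over 67 s, if anything falls off the work surface, if the arm or the gripper's body presses on something with over 40 N, if the wrist force passes 120 N, or if a joint passes its speed limit or range.

## Robot

A 6-joint arm with a two-finger parallel gripper is mounted at the origin on the work surface; the furniture and walls round the work are solid. World frame = base frame: x ahead of the robot, y to its left, z up, the work surface at z = 0. Lengths are in m, angles in rad, forces in N, time in s.
With the tool pointing down it reaches from about 0.35 to 0.975 m from the base axis. Payload 4.9 kg.
Tool frame: the origin (TCP) lies midway between the tips of the shut fingers; the grasp point (between the pads) lies 19 mm behind it; z points along the fingers, y is the line along which they close (so a half turn about z gives the same grasp; the last joint's range is limited). The gripper opens to 85 mm and grips with 20 to 120 N. Pads are 22 mm wide; open, the fingers measure 114 mm over their backs; the gripper's body (76 mm by 85 mm) begins 54 mm behind the grasp point. The pads swing forward as they close: fully open they stand 13 mm farther back than shut.
Start: joints at [1.182, 0.053, 1.613, -0, 1.476, -0.119], TCP at [0.167, 0.602, 0.231] pointing down, gripper open.
Joint ranges: [-3.01, 3.01], [-1.01, 2.22], [0.06, 2.58], [-1.02, 4.17], [0.09, 2.62], [-3.14, 3.14]. Speed limits (rad/s): [2.57, 2.57, 3.14, 3.14, 3.14, 3.14].

## Interface

Orientations are given as a unit quaternion [w, x, y, z].
In Python, from plant import state, grab_frame, camera_info, job_done, spot_in, masks_of, pinpoint gives the robot as it stands.
- The arm moves only by the shell command python3 -m handwheel 'ROWS' [OPENING]. ROWS is JSON, a list that holds one entry, the list of rows, each a list of 6 numbers: the shift along the world's x, y, z in m, then the turn, a rotation vector about the world's x, y, z in degrees. In form: [[[tx, ty, tz, ax, ay, az], ...]]. A call has 1 to 20 rows; each row shifts and turns the commanded pose from where the row before left it; what a row does not reach is not made up. A row lasts 1/12 s, in which the tool goes at most 41.7 mm and 7.16 degrees, less where a joint would pass 70% of its speed; a pose out of reach is approached as far as the arm can. A call is refused whole if a number of a shift passes 0.0417 or a number of a turn 7.16, either way. A call with a gripper value outside its range is refused whole. OPENING is the opening, from 0 (shut) to 1 (fully open), set as the call begins (- or left out, the last holds). The fingers move at their own pace and stop on an object; the grip force is fixed at half the most. Time passes only in rows, so rows that do not move let the fingers close. It gives the time, the measured TCP pose, the force, the opening and the grip force at its end, in the units of the state.
- state(): the state, without advancing time (a new reading comes with each control period).
- grab_frame(name): name is "scene" or "top"; returns (picture, depth): 480x640x3 uint8, blue, green, red; 480x640 float32, m along the optical axis (not along the pixel's ray), 0 where there is no reading.
- camera_info(name): a dict with "fx", "fy", "cx", "cy" (pixels), "T" (4x4, takes a point from camera to world coordinates). Camera axes: x right, y up, looking along -z (the intrinsics and any distortion apply to the point x, -y, -z); pixel columns grow to the right and rows downward; lengths in m; the calibration is good to about 2 mm. A picture is of the moment at which its call begins. camera_info takes no time and is no camera call.
- job_done(): hands the job in; it is judged then, once.
Trained networks look in the newest picture that a camera, given by its name, has taken for a name from the list of things; names that differ only in an ending like _2 or _b are one class to them, and where a whole thing is asked for, a point or a joint stands for the part that bears it (a point fixed in the world has none). Each returns a list of dicts, best first, with "conf" (0 to 1); they miss things now and then, are a little off and sometimes report something else, mostly with a low value. They report only what shows in the picture. A call takes as long as a camera call. They do not tell look-alikes from the thing itself.
- spot_in(camera, thing): "box" ([left, top, width, height] in pixels, round what is visible of it).
- masks_of(camera, thing): "region" (480x640 bool, what is visible of it) and "box" ([left, top, width, height] in pixels, round what is visible of it).
- pinpoint(camera, thing): "position" ([column, row] in pixels: a listed point, or the origin of a listed thing).
The state is a dict: "time": time; "joint_pos": joint angles; "joint_vel": joint speeds; "joint_efforts": joint torques, N m; "tool_pos": TCP position; "tool_rot": TCP orientation; "contact_force": force on the tool from outside, world axes, zero at the start; "ft_torque": the same for the moment, N m; "gripper_width": opening from 0.0 (shut) to 1.0 (fully open); "grasp_force": force on a finger pad.
Only numpy, scipy, OpenCV 4.12 (cv2) and the standard library are available. Lean on these libraries where they do the work, as an engineer would, in place of code of your own. Each camera call takes 0.05 s, during which the arm holds its last target. There are 200 camera calls.

## Working session

There is one attempt and no reset: what is moved stays moved. The work goes in short steps, Python scripts to look and compute and a shell command to move; the robot and the scene stay as the last step left them, time stands still between calls to the robot, and variables do not carry over. Pictures are saved under pics/ and viewed, at most 10 in all, crops included, and the job is handed in when it is done.

```bash
mkdir -p pics; ls
cat > h.py <<'E'
import numpy as np, cv2
from plant import *
def world(cam,u,v,d):
    c=camera_info(cam); T=np.array(c["T"])
    p=np.array([(u-c["cx"])/c["fx"]*d,-(v-c["cy"])/c["fy"]*d,-d,1]); return (T@p)[:3]
def onplane(cam,u,v,z):
    c=camera_info(cam); T=np.array(c["T"])
    r=T[:3,:3]@np.array([(u-c["cx"])/c["fx"],-(v-c["cy"])/c["fy"],-1]); o=T[:3,3]
    return o+r*(z-o[2])/r[2]
def cloud(cam,d):
    v,u=np.mgrid[0:480,0:640]; c=camera_info(cam); T=np.array(c["T"])
    P=np.stack([(u-c["cx"])/c["fx"]*d,-(v-c["cy"])/c["fy"]*d,-d],-1)
    return P@T[:3,:3].T+T[:3,3]
E
python3 - <<'E'
from h import *
for cam in("scene","top"):
    im,d=grab_frame(cam); cv2.imwrite(f"pics/{cam}0.png",im); np.savez(f"{cam}0.npz",im=im,d=d)
    c=camera_info(cam); print(cam,{k:c[k] for k in c if k!="T"},np.round(c["T"],3).tolist())
    for t in("tub","tub_mouth","cap","cap_grip","cell","notebook","calculator","stapler","tape_dispenser"):
        r=[(round(x["conf"],2),np.round(x["position"]).astype(int).tolist()) for x in pinpoint(cam,t)[:3]]
        b=[(round(x["conf"],2),[int(q) for q in x["box"]]) for x in spot_in(cam,t)[:3]] if t!="tub_mouth" else []
        print(t,r,b)
E
```

```text
pics
scene {'fx': 618.4449013744745, 'fy': 618.4449013744745, 'cx': 317.72398870561915, 'cy': 234.29978251188837} [[0.89, 0.346, -0.298, 0.165], [-0.456, 0.697, -0.554, -0.788], [0.016, 0.629, 0.778, 1.047], [0.0, 0.0, 0.0, 1.0]]
tub [(0.6, [291, 265])] [(0.9, [252, 248, 78, 51])]
tub_mouth [] []
cap [(0.89, [370, 306]), (0.58, [289, 249])] [(0.82, [267, 221, 44, 44]), (0.75, [347, 277, 43, 45])]
cap_grip [(0.87, [290, 235]), (0.73, [369, 290]), (0.47, [403, 374])] [(0.94, [346, 276, 44, 46]), (0.76, [267, 219, 43, 46])]
cell [(0.74, [348, 222])] [(0.83, [340, 198, 20, 29])]
notebook [(0.59, [406, 373])] [(0.71, [335, 323, 139, 108]), (0.26, [228, 371, 54, 68])]
calculator [(0.81, [176, 197])] [(0.97, [152, 174, 51, 46])]
stapler [(0.85, [254, 408])] [(0.72, [230, 371, 48, 64])]
tape_dispenser [(0.81, [437, 271])] [(0.65, [341, 196, 18, 33])]
top {'fx': 463.4252937434076, 'fy': 463.4252937434076, 'cx': 322.2351195315762, 'cy': 234.1216934498533} [[-0.006, 0.985, -0.173, 0.31], [-1.0, -0.009, -0.014, -0.108], [-0.015, 0.173, 0.985, 1.178], [0.0, 0.0, 0.0, 1.0]]
tub [(0.6, [327, 252])] [(0.72, [297, 221, 55, 62])]
tub_mouth [] []
cap [(0.7, [381, 214]), (0.58, [324, 248])] [(0.71, [362, 194, 38, 36]), (0.68, [306, 227, 33, 40])]
cap_grip [(0.95, [325, 244]), (0.74, [383, 205])] [(0.56, [305, 227, 36, 36])]
cell [(0.73, [303, 188]), (0.59, [324, 252])] [(0.61, [294, 176, 13, 18])]
notebook [(0.82, [448, 223]), (0.73, [380, 148])] [(0.64, [413, 175, 66, 86])]
calculator [(0.97, [204, 308])] [(0.64, [177, 291, 59, 35])]
stapler [(0.76, [424, 327])] [(0.59, [397, 317, 53, 17]), (0.24, [294, 221, 56, 60])]
tape_dispenser [(0.92, [380, 149])] [(0.79, [356, 133, 48, 27])]
```

View pics/scene0.png

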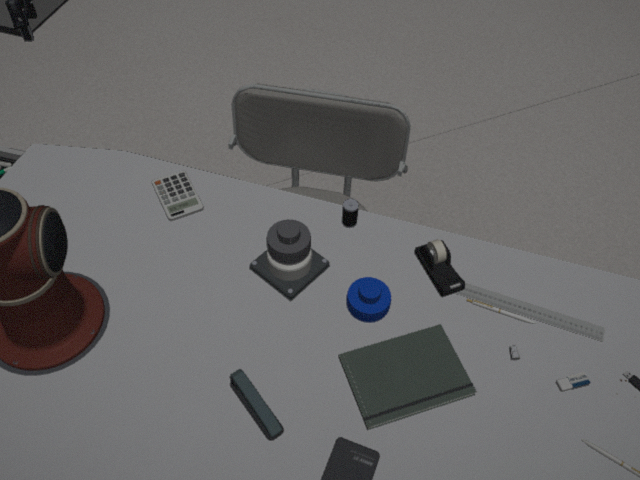

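View pics/top0.png

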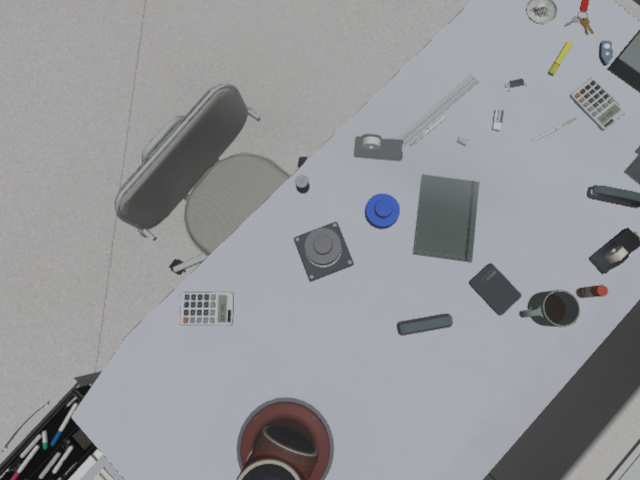

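Run:
```python
from h import *
im=np.load("scene0.npz")["im"]
cv2.imwrite("pics/crop0.png",cv2.resize(im[190:330,240:420],None,fx=4,fy=4,interpolation=cv2.INTER_CUBIC))
```

```text
(no output)
```

View pics/crop0.png

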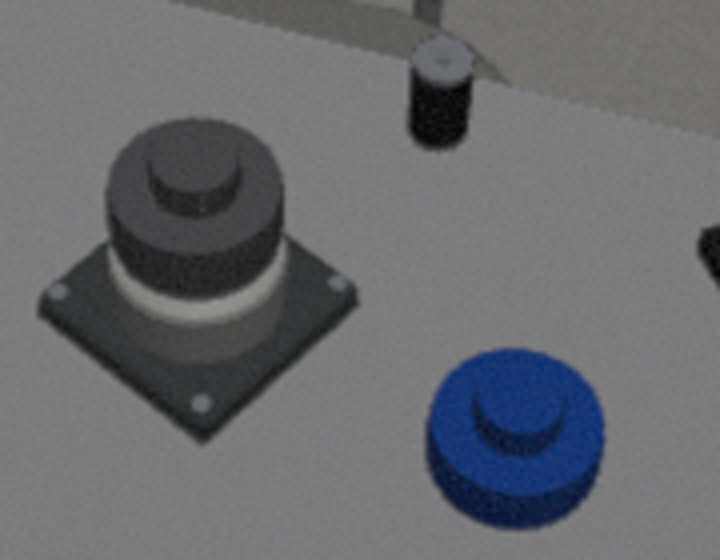

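The grey cap sits on the tub at scene (289,243) / top (323,247). The loose blue cap at scene (370,300) / top (382,210) is the look-alike and stays put. The cell is at scene (349,213), close to the desk edge. The notebook is at scene (406,373), the tape dispenser at (437,271), the stapler at (256,405) and the calculator at (177,195). The crop confirms that grey is the target.

Run:
```python
from h import *
from scipy.optimize import least_squares
def circ(P,r):
    f=lambda q:np.hypot(P[:,0]-q[0],P[:,1]-q[1])-r
    s=least_squares(f,P.mean(0),loss="soft_l1",f_scale=.001);return np.round(s.x,4),round(np.abs(s.fun).mean(),4)
for cam,(tb,ce,nb,bl) in dict(scene=((290,245),(349,212),(406,373),(369,298)),top=((323,247),(302,183),(448,218),(382,210))).items():
    D=np.load(cam+"0.npz"); C=cloud(cam,D["d"].astype(float)); 
    v,u=np.mgrid[0:480,0:640]
    def near(c,r,z0,z1): return C[(np.hypot(u-c[0],v-c[1])<r)&(C[...,2]>z0)&(C[...,2]<z1)&(D["d"]>0)]
    for n,c,r,z0,z1,R in(("boss",tb,45,.119,.135,.022),("captop",tb,45,.098,.112,.043),("celltop",ce,25,.053,.07,.017),("bluetop",bl,40,.03,.04,.043),("blueboss",bl,40,.048,.062,.022)):
        P=near(c,r,z0,z1)
        if len(P)<8: print(cam,n,len(P));continue
        mm=(P.min(0)+P.max(0))/2
        k=cv2.minEnclosingCircle((P[:,:2]*1000).astype(np.float32))
        print(cam,n,len(P),"mean",P.mean(0).round(4),"mid",mm[:2].round(4),"encl",np.round(k[0],1),round(k[1],1))
    for n in("notebook","calculator","stapler","tape_dispenser"):
        pass
    pl=near(tb,60,.013,.024); print("plate",cv2.minAreaRect((pl[:,:2]*1000).astype(np.float32)),pl[:,2].mean())
    P=near(nb,75,.009,.02); print("notebook",cv2.minAreaRect((P[:,:2]*1000).astype(np.float32)),P[:,2].mean())
    for (n,p,z) in (("cap_grip",(290,235),.116),("cell",(348,222),0)) if cam=="scene" else (("cap_grip",(325,244),.116),("cell",(303,188),0)): print(n,onplane(cam,*p,z).round(4))
    # desk height
    print("desk z",np.median(C[(np.hypot(u-tb[0],v-tb[1])<130)&(abs(C[...,2])<.01)][:,2]))
print(state())
```

```text
scene boss 351 mean [ 0.4702 -0.0976  0.1258] mid [ 0.4705 -0.0954] encl [470.9 -95.5] 23.7
scene captop 856 mean [ 0.4669 -0.1043  0.1046] mid [ 0.4707 -0.0948] encl [470.4 -95.7] 45.7
scene celltop 166 mean [ 0.6416 -0.0434  0.0588] mid [ 0.6417 -0.0444] encl [643.2 -43.4] 19.1
scene bluetop 848 mean [ 0.5679 -0.2518  0.0338] mid [ 0.5717 -0.2465] encl [ 572.1 -246.3] 44.4
scene blueboss 369 mean [ 0.5708 -0.2477  0.0545] mid [ 0.5718 -0.2458] encl [ 571.  -246.2] 23.6
plate ((520.705078125, -77.59675598144531), (227.4676971435547, 121.11992645263672), 20.753604888916016) 0.017702814555813646
notebook ((561.1940307617188, -378.952880859375), (215.70664978027344, 212.35313415527344), 81.35179901123047) 0.012333603515628707
cap_grip [ 0.4718 -0.1029  0.116 ]
cell [ 0.641  -0.0411  0.    ]
desk z -0.0003670210056045953
top boss 285 mean [ 0.4716 -0.0932  0.1251] mid [ 0.4723 -0.0931] encl [472.3 -93. ] 22.8
top captop 748 mean [ 0.4705 -0.0936  0.1037] mid [ 0.472  -0.0939] encl [472.4 -94.1] 43.6
top celltop 138 mean [ 0.6429 -0.0402  0.0581] mid [ 0.6439 -0.0405] encl [643.6 -40.5] 
[... 576 characters left out ...]
ray([ 1.18201081e+00,  5.27034657e-02,  1.61288098e+00, -1.84456600e-05,
        1.47596806e+00, -1.18973099e-01]), 'joint_vel': array([1.22637124e-03, 1.99275874e-05, 1.41633885e-03, 1.15431637e-03,
       1.32397290e-03, 1.06845287e-03]), 'joint_efforts': array([-6.83856615e-05, -3.93671894e+01, -3.70450115e+01, -1.35600299e-04,
        5.71293931e-04,  1.49525516e-05]), 'tool_pos': array([0.16658162, 0.60238907, 0.2313128 ]), 'tool_rot': array([1.39292668e-05, 1.34496505e-01, 9.90914068e-01, 1.71259152e-05]), 'contact_force': array([-0.25919521, -0.70176824, -0.32687876]), 'ft_torque': array([-0.03751693, -0.00662709, -0.02416412]), 'grasp_force': 0.0, 'gripper_width': 1.0029413092161603}
```

```bash
python3 - <<'E'
from h import *
for cam in("top","scene"):
    for m in masks_of(cam,"notebook")[:1]:
        cs,_=cv2.findContours(m["region"].astype(np.uint8),cv2.RETR_EXTERNAL,cv2.CHAIN_APPROX_NONE)
        c=max(cs,key=cv2.contourArea)[:,0]
        P=np.array([onplane(cam,*q,.013)[:2]*1000 for q in c],np.float32)
        print(cam,m["conf"],cv2.minAreaRect(P))
E
python3 -m handwheel '[[[0.015,-0.035,0,0,0,-3],[0.015,-0.035,0,0,0,-3],[0.015,-0.035,0,0,0,-3],[0.015,-0.035,0,0,0,-3],[0.015,-0.035,0,0,0,-3],[0.015,-0.035,0,0,0,-3],[0.015,-0.035,0,0,0,-3],[0.015,-0.035,0,0,0,-3],[0.015,-0.035,0,0,0,-3],[0.015,-0.035,0,0,0,-3],[0.015,-0.035,0,0,0,-3],[0.015,-0.035,0,0,0,-3],[0.015,-0.035,0,0,0,-3],[0.015,-0.035,0,0,0,-3],[0.015,-0.035,0,0,0,-3],[0.015,-0.035,0,0,0,-3],[0.015,-0.035,0,0,0,-3],[0.015,-0.035,0,0,0,-3],[0.015,-0.035,0,0,0,-3],[0.015,-0.032,0,0,0,-3]]]' 0.8
```

```text
top 0.93 ((556.5361328125, -408.3196105957031), (153.8656463623047, 215.14089965820312), 81.16098022460938)
scene 0.72 ((554.1488037109375, -413.24676513671875), (153.4633331298828, 212.98004150390625), 82.0633544921875)
time: 3.57
tool_pos: [0.467, -0.097, 0.2316]
tool_rot: [0.0, 0.613, 0.79, 0.0]
contact_force: [0.2, 0.6, 0.9]
gripper_width: 0.798
grasp_force: 0.0
```

```bash
python3 -m handwheel '[[[0.0045,0.0025,-0.02,0,0,0],[0,0,-0.025,0,0,0],[0,0,-0.025,0,0,0],[0,0,-0.025,0,0,0],[0,0,-0.015,0,0,0],[0,0,-0.01,0,0,0],[0,0,-0.005,0,0,0],[0,0,0,0,0,0],[0,0,0,0,0,0]]]' 0.8; python3 -m handwheel '[[[0,0,0,0,0,0],[0,0,0,0,0,0],[0,0,0,0,0,0],[0,0,0,0,0,0],[0,0,0,0,0,0],[0,0,0,0,0,0],[0,0,0,0,0,0],[0,0,0,0,0,0]]]' 0
```

```text
time: 4.32
tool_pos: [0.4717, -0.0923, 0.1073]
tool_rot: [0.001, 0.612, 0.791, 0.0]
contact_force: [0.6, 0.2, -0.3]
gripper_width: 0.802
grasp_force: 0.0
time: 4.98
tool_pos: [0.4724, -0.0925, 0.1083]
tool_rot: [0.002, 0.612, 0.791, 0.001]
contact_force: [0.5, 1.2, 6.4]
gripper_width: 0.487
grasp_force: 60.3
```

```bash
python3 -m handwheel '[[[0,0,-0.001,0,0,0],[0,0,-0.001,0,0,0],[0,0,-0.001,0,0,0],[0,0,-0.001,0,0,0],[0,0,0,0,0,0],[0,0,0,0,0,0],[0,0,0,0,0,0]]]'; python3 -m handwheel '[[[0,0,-0.001,0,0,0],[0,0,-0.001,0,0,0],[0,0,-0.001,0,0,0],[0,0,0,0,0,0],[0,0,0,0,0,0],[0,0,0,0,0,0]]]'
```

```text
time: 5.57
tool_pos: [0.4725, -0.0925, 0.1049]
tool_rot: [0.002, 0.612, 0.791, 0.001]
contact_force: [-0.8, 1.3, 9.6]
gripper_width: 0.492
grasp_force: 60.6
time: 6.07
tool_pos: [0.4726, -0.0926, 0.1023]
tool_rot: [0.002, 0.612, 0.791, 0.001]
contact_force: [-2.9, 0.8, 10.9]
gripper_width: 0.488
grasp_force: 60.7
```

```bash
python3 -m handwheel '[[[0,0,-0.001,0,0,0],[0,0,0,0,0,0],[0,0,0,0,0,0],[0,0,0,0,0,0]]]'; python3 -c "
from h import *
F=[]
for i in range(6):
    s=state();F.append(s['contact_force'][2]);grab_frame('top')
print(np.round(F,1),s['tool_pos'].round(4))"
```

```text
time: 6.4
tool_pos: [0.4726, -0.0926, 0.1014]
tool_rot: [0.002, 0.612, 0.791, 0.0]
contact_force: [-2.2, 1.4, 12.4]
gripper_width: 0.493
grasp_force: 60.9
[12.4 11.5 13.1 11.9 11.6 12.2] [ 0.4726 -0.0926  0.1015]
```

```bash
python3 -m handwheel '[[[0,0,-0.0006,0,0,0],[0,0,0,0,0,0],[0,0,0,0,0,3],[0,0,0,0,0,3],[0,0,0,0,0,3],[0,0,0,0,0,3],[0,0,0,0,0,3],[0,0,0,0,0,3],[0,0,0,0,0,0],[0,0,0,0,0,0]]]'; python3 -c "
from h import *
s=state();print(s['ft_torque'],s['contact_force'],s['tool_pos'])
im,_=grab_frame('scene');cv2.imwrite('pics/t1.png',cv2.resize(im[170:310,200:380],None,fx=4,fy=4))"
```

```text
time: 7.53
tool_pos: [0.4735, -0.093, 0.1015]
tool_rot: [0.003, 0.48, 0.877, 0.0]
contact_force: [-0.4, 1.1, 12.5]
gripper_width: 0.496
grasp_force: 61.0
[0.0300468  0.23842005 0.07931287] [-0.36504308  1.0790001  12.51140145] [ 0.47353851 -0.09302649  0.10146375]
```

View pics/t1.png

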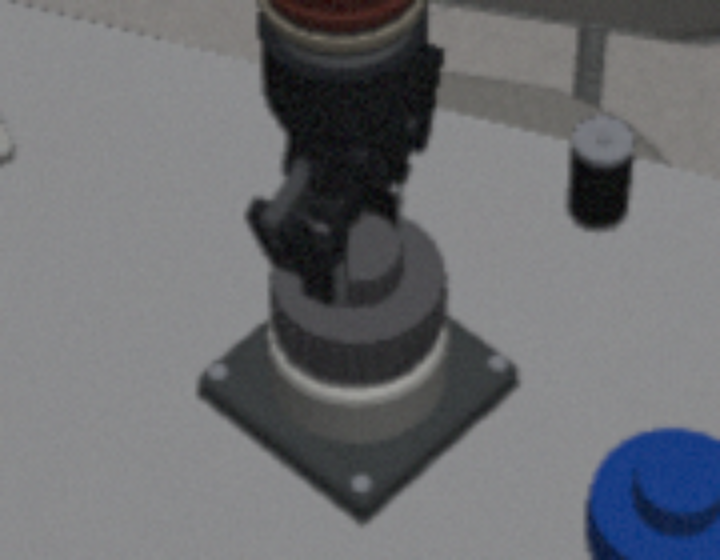

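```bash
python3 -m handwheel '[[[0,0,0,0,0,4],[0,0,0,0,0,4],[0,0,0,0,0,4],[0,0,0,0,0,4],[0,0,0,0,0,4],[0,0,0,0,0,4],[0,0,0,0,0,0],[0,0,0,0,0,0]]]'; python3 -c "
from h import *
print(state()['ft_torque'])"; python3 -m handwheel '[[[0,0,0,0,0,4],[0,0,0,0,0,4],[0,0,0,0,0,4],[0,0,0,0,0,4],[0,0,0,0,0,4],[0,0,0,0,0,4],[0,0,0,0,0,4],[0,0,0,0,0,0],[0,0,0,0,0,0]]]'; python3 -c "
from h import *
print(state()['ft_torque'])"
```

```text
time: 8.25
tool_pos: [0.473, -0.0929, 0.1011]
tool_rot: [0.002, 0.288, 0.958, -0.0]
contact_force: [-2.3, 1.4, 12.7]
gripper_width: 0.489
grasp_force: 61.0
[0.16629386 0.40876108 0.08082761]
time: 9.0
tool_pos: [0.4723, -0.0934, 0.1008]
tool_rot: [0.001, 0.047, 0.999, -0.001]
contact_force: [-4.3, -1.5, 12.0]
gripper_width: 0.49
grasp_force: 61.0
[-0.11137637  0.6722584   0.28737411]
```

```bash
python3 -m handwheel '[[[0,0,0.002,0,0,0],[0,0,0.003,0,0,0],[0,0,0.003,0,0,0],[0,0,0.004,0,0,0],[0,0,0.004,0,0,0],[0,0,0,0,0,0],[0,0,0,0,0,0]]]'; python3 -c "
from h import *
print(state()['ft_torque'])"
```

```text
time: 9.58
tool_pos: [0.4711, -0.0927, 0.1138]
tool_rot: [0.0, 0.048, 0.999, -0.001]
contact_force: [-0.3, -3.2, 1.7]
gripper_width: 0.487
grasp_force: 61.4
[-0.82722119  0.03208292  0.01435815]
```

```bash
python3 -m handwheel '[[[0,0,0.006,0,0,0],[0,0,0.006,0,0,0],[0,0,0.008,0,0,0],[0,0,0.01,0,0,0],[0,0,0.01,0,0,0],[0,0,0.02,0,0,0],[0,0,0.02,0,0,0],[0,0,0,0,0,0],[0,0,0,0,0,0]]]'; python3 -c "
from h import *
im,_=grab_frame('scene');cv2.imwrite('pics/t2.png',cv2.resize(im[130:310,200:440],None,fx=3,fy=3))"
```

```text
time: 10.33
tool_pos: [0.4721, -0.0923, 0.1956]
tool_rot: [0.002, 0.048, 0.999, -0.0]
contact_force: [-0.4, 0.1, -1.4]
gripper_width: 0.491
grasp_force: 61.5
```

View pics/t2.png

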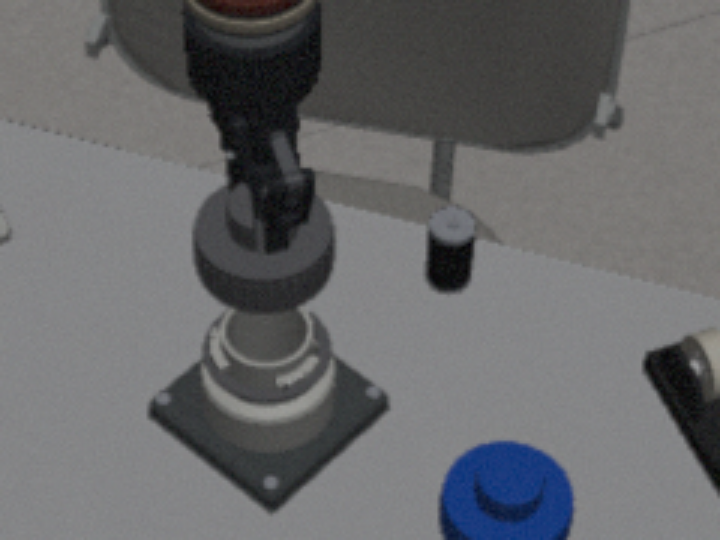

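The cap is free and held level above the tub at crop (265,240), and the tub mouth is open at crop (265,330). Next I carry the cap to the notebook.

```bash
python3 -m handwheel '[[[0.003,-0.0125,0,0,0,0],[0.007,-0.025,0,0,0,0],[0.007,-0.025,0,0,0,0],[0.007,-0.025,0,0,0,0],[0.007,-0.025,0,0,0,0],[0.007,-0.025,0,0,0,0],[0.007,-0.025,0,0,0,0],[0.007,-0.025,0,0,0,0],[0.007,-0.025,0,0,0,0],[0.007,-0.025,0,0,0,0],[0.007,-0.025,0,0,0,0],[0.007,-0.025,0,0,0,0],[0.006,-0.02,-0.01,0,0,0],[0.003,-0.01,-0.025,0,0,0],[0,0,-0.03,0,0,0],[0,0,-0.03,0,0,0],[0,0,-0.02,0,0,0],[0,0,-0.01,0,0,0],[0,0,0,0,0,0],[0,0,0,0,0,0]]]'
python3 - <<'E'
from h import *
im,d=grab_frame('top'); np.savez("top1.npz",im=im,d=d)
C=cloud("top",d.astype(float)); v,u=np.mgrid[0:480,0:640]
P=C[(np.hypot(u-323,v-250)<35)&(C[...,2]>.085)&(C[...,2]<.1)]
print("rim",len(P),((P.min(0)+P.max(0))/2).round(4),cv2.minEnclosingCircle((P[:,:2]*1000).astype(np.float32)))
print([(x["conf"],onplane("top",*x["position"],.093).round(4)) for x in pinpoint("top","tub_mouth")])
grab_frame("scene");print([(x["conf"],onplane("scene",*x["position"],.093).round(4)) for x in pinpoint("scene","tub_mouth")])
E
```

```text
time: 12.05
tool_pos: [0.5596, -0.4097, 0.0678]
tool_rot: [-0.001, 0.048, 0.999, 0.0]
contact_force: [-0.4, -0.2, -0.4]
gripper_width: 0.487
grasp_force: 61.5
rim 146 [ 0.4726 -0.0927  0.0908] ((472.2803039550781, -93.50393676757812), 31.0850887298584)
[(0.87, array([ 0.4727, -0.0993,  0.093 ])), (0.53, array([ 0.2874, -0.3241,  0.093 ]))]
[(0.66, array([ 0.4654, -0.0892,  0.093 ]))]
```

```bash
python3 -m handwheel '[[[-0.002,0,-0.006,0,0,0],[0,0,-0.005,0,0,0],[0,0,-0.003,0,0,0],[0,0,-0.002,0,0,0],[0,0,0,0,0,0],[0,0,0,0,0,0]]]'; python3 -m handwheel '[[[0,0,-0.001,0,0,0],[0,0,0,0,0,0],[0,0,0,0,0,0]]]'
```

```text
time: 12.75
tool_pos: [0.5579, -0.4095, 0.0523]
tool_rot: [-0.0, 0.048, 0.999, 0.0]
contact_force: [0.6, 0.5, -0.7]
gripper_width: 0.489
grasp_force: 61.5
time: 13.0
tool_pos: [0.5582, -0.4097, 0.0518]
tool_rot: [0.0, 0.048, 0.999, -0.0]
contact_force: [-0.0, 0.7, -0.3]
gripper_width: 0.491
grasp_force: 61.5
```

```bash
python3 -m handwheel '[[[0,0,-0.001,0,0,0],[0,0,0,0,0,0],[0,0,0,0,0,0]]]';python3 -m handwheel '[[[0,0,-0.001,0,0,0],[0,0,0,0,0,0],[0,0,0,0,0,0]]]'
```

```text
time: 13.25
tool_pos: [0.5581, -0.4096, 0.0506]
tool_rot: [-0.0, 0.048, 0.999, 0.0]
contact_force: [1.0, -0.0, -0.3]
gripper_width: 0.493
grasp_force: 61.5
time: 13.5
tool_pos: [0.5582, -0.4098, 0.05]
tool_rot: [0.0, 0.048, 0.999, -0.0]
contact_force: [-0.0, -0.6, -0.6]
gripper_width: 0.488
grasp_force: 61.6
```

```bash
python3 -m handwheel '[[[0,0,-0.001,0,0,0],[0,0,0,0,0,0],[0,0,0,0,0,0]]]';python3 -m handwheel '[[[0,0,-0.001,0,0,0],[0,0,0,0,0,0],[0,0,0,0,0,0]]]'
```

```text
time: 13.75
tool_pos: [0.5582, -0.4098, 0.0499]
tool_rot: [0.0, 0.048, 0.999, -0.0]
contact_force: [-2.3, 2.1, 5.2]
gripper_width: 0.49
grasp_force: 62.2
time: 14.0
tool_pos: [0.5582, -0.4098, 0.0499]
tool_rot: [-0.0, 0.048, 0.999, -0.0]
contact_force: [-4.0, 3.2, 8.9]
gripper_width: 0.492
grasp_force: 62.7
```

```bash
python3 -m handwheel '[[[0,0,0.001,0,0,0],[0,0,0.001,0,0,0],[0,0,0,0,0,0],[0,0,0,0,0,0],[0,0,0,0,0,0],[0,0,0,0,0,0],[0,0,0,0,0,0]]]' 0.8; python3 -m handwheel '[[[0,0,0.005,0,0,0],[0,0,0.015,0,0,0],[0,0,0.03,0,0,0],[0,0,0.03,0,0,0],[0,0,0.03,0,0,0],[0.0055,0.023,0,0,0,0],[0.0055,0.025,0,0,0,0],[0.0055,0.025,0,0,0,0],[0.0055,0.025,0,0,0,0],[0.0055,0.025,0,0,0,0],[0.0055,0.025,0,0,0,0],[0.0055,0.025,0,0,0,0],[0.0055,0.025,0,0,0,0],[0.0055,0.025,0,0,0,0],[0.0055,0.025,0,0,0,0],[0.0055,0.025,0,0,0,0],[0.0055,0.025,0,0,0,0],[0.0055,0.025,0,0,0,0],[0.0055,0.025,0,0,0,0],[0.0055,0.02,0,0,0,0]]]' 0.8
python3 - <<'E'
from h import *
im,d=grab_frame('scene'); np.savez("scene2.npz",im=im,d=d);cv2.imwrite('pics/t3.png',im)
C=cloud("scene",d.astype(float)); v,u=np.mgrid[0:480,0:640]
for z0,z1 in((.042,.053),(.06,.075)):
    P=C[(np.hypot(u-406,v-365)<75)&(C[...,2]>z0)&(C[...,2]<z1)]
    print(len(P),P[:,2].mean(),cv2.minEnclosingCircle((P[:,:2]*1000).astype(np.float32)))
im,d=grab_frame('top'); C=cloud("top",d.astype(float))
P=C[(np.hypot(u-302,v-183)<25)&(C[...,2]>.053)&(C[...,2]<.07)]
print("celltop",len(P))
print(state()["tool_pos"])
E
```

```text
time: 14.58
tool_pos: [0.558, -0.4095, 0.0494]
tool_rot: [-0.0, 0.048, 0.999, 0.0]
contact_force: [0.3, 0.1, -0.3]
gripper_width: 0.796
grasp_force: 0.0
time: 16.25
tool_pos: [0.6411, -0.0398, 0.1616]
tool_rot: [0.001, 0.047, 0.999, 0.0]
contact_force: [0.3, 0.0, 0.3]
gripper_width: 0.801
grasp_force: 0.0
1163 0.04606755225697652 ((567.9531860351562, -358.2113342285156), 96.62338256835938)
477 0.06725671321098421 ((557.5372314453125, -411.1363830566406), 23.691450119018555)
celltop 0
[ 0.64143579 -0.03885909  0.16152103]
```

View pics/t3.png

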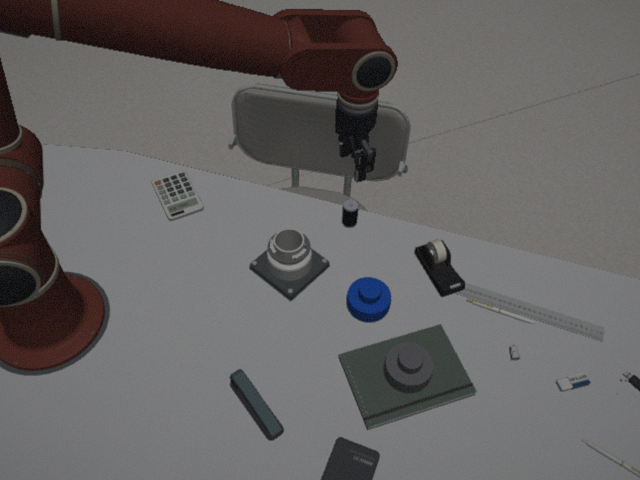

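The cap is lying flat and upright on the notebook at (409,367), with its top at z ≈ 0.046 as expected. The cell is still at (349,213) and the other items haven't moved.

```bash
python3 -m handwheel '[[[0.002,-0.0025,-0.01,0,0,0],[0,0,-0.025,0,0,0],[0,0,-0.025,0,0,0],[0,0,-0.025,0,0,0],[0,0,-0.015,0,0,0],[0,0,-0.01,0,0,0],[0,0,-0.004,0,0,0],[0,0,0,0,0,0],[0,0,0,0,0,0]]]' 0.8; python3 -m handwheel '[[[0,0,0,0,0,0],[0,0,0,0,0,0],[0,0,0,0,0,0],[0,0,0,0,0,0],[0,0,0,0,0,0],[0,0,0,0,0,0],[0,0,0,0,0,0],[0,0,0,0,0,0],[0,0,0,0,0,0]]]' 0
```

```text
time: 17.1
tool_pos: [0.6435, -0.0446, 0.047]
tool_rot: [0.001, 0.048, 0.999, -0.0]
contact_force: [0.4, -0.0, 0.2]
gripper_width: 0.798
grasp_force: 0.0
time: 17.85
tool_pos: [0.6438, -0.0441, 0.0475]
tool_rot: [0.001, 0.048, 0.999, -0.0]
contact_force: [-0.5, 0.2, 6.3]
gripper_width: 0.364
grasp_force: 59.1
```

```bash
python3 -m handwheel '[[[0,0,0.005,0,0,0],[0,0,0.02,0,0,0],[0,0,0.03,0,0,0],[0,0,0.03,0,0,0],[0,0,0.03,0,0,0],[0,0,0.015,0,0,0],[-0.017,-0.005,0,0,0,0],[-0.025,-0.007,0,0,0,0],[-0.025,-0.007,0,0,0,0],[-0.025,-0.007,0,0,0,0],[-0.025,-0.007,0,0,0,0],[-0.025,-0.007,0,0,0,0],[-0.02,-0.006,0,0,0,0],[-0.01,-0.003,0,0,0,0],[0,0,0,0,0,0],[0,0,0,0,0,0]]]'
python3 - <<'E'
from h import *
im,d=grab_frame('scene'); cv2.imwrite('pics/t4.png',cv2.resize(im[130:310,200:440],None,fx=3,fy=3))
C=cloud("scene",d.astype(float)); v,u=np.mgrid[0:480,0:640]
s=state();t=s["tool_pos"];print(t,s["contact_force"],s["grasp_force"])
m=(np.hypot(C[...,0]-t[0],C[...,1]-t[1])<.04)&(C[...,2]>.11)&(C[...,2]<.17)
P=C[m]; 
for z in np.arange(.12,.17,.01):
    Q=P[abs(P[:,2]-z)<.005]; 
    if len(Q):
        # visible half: fit circle r=17
        from scipy.optimize import least_squares
        f=least_squares(lambda q:np.hypot(Q[:,0]-q[0],Q[:,1]-q[1])-.017,Q[:,:2].mean(0)+[.006,.011],loss="soft_l1",f_scale=.002)
        print(round(z,3),len(Q),f.x.round(4),np.abs(f.fun).mean().round(4))
print("zmin",np.sort(P[:,2])[:5])
E
```

```text
time: 19.18
tool_pos: [0.4706, -0.0931, 0.1754]
tool_rot: [0.0, 0.048, 0.999, 0.0]
contact_force: [0.8, 0.5, -2.0]
gripper_width: 0.366
grasp_force: 59.6
[ 0.47109895 -0.09308197  0.1756393 ] [ 0.34686467 -0.6425127  -2.21762826] 59.625951647758484
0.13 40 [ 0.4703 -0.0903] 0.0009
0.14 52 [ 0.47  -0.091] 0.0009
0.15 60 [ 0.4703 -0.0916] 0.0009
0.16 50 [ 0.4699 -0.0918] 0.0008
0.17 18 [ 0.4707 -0.0937] 0.0008
zmin [0.12623741 0.12742106 0.12757396 0.12761298 0.1279012 ]
```

View pics/t4.png

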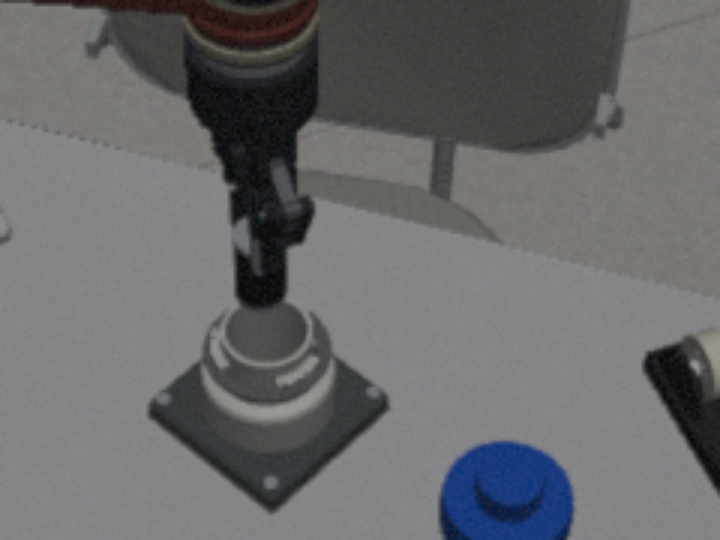

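The cell hangs upright above the mouth, with its bottom at z ≈ 0.127 and about 2 mm off the axis. I correct that and lower it until the fingertips are just above the rim.

```bash
python3 -m handwheel '[[[0.0015,-0.0015,-0.01,0,0,0],[0,0,-0.015,0,0,0],[0,0,-0.015,0,0,0],[0,0,-0.015,0,0,0],[0,0,-0.01,0,0,0],[0,0,-0.007,0,0,0],[0,0,-0.004,0,0,0],[0,0,0,0,0,0],[0,0,0,0,0,0]]]'; python3 -m handwheel '[[[0,0,-0.001,0,0,0],[0,0,-0.001,0,0,0],[0,0,0,0,0,0],[0,0,0,0,0,0]]]'
```

```text
time: 19.98
tool_pos: [0.4725, -0.0947, 0.1]
tool_rot: [0.0, 0.048, 0.999, -0.0]
contact_force: [1.1, 0.2, -0.1]
gripper_width: 0.365
grasp_force: 59.6
time: 20.32
tool_pos: [0.4723, -0.0947, 0.0981]
tool_rot: [0.0, 0.048, 0.999, -0.0]
contact_force: [1.0, -0.1, -3.1]
gripper_width: 0.366
grasp_force: 59.6
```

```bash
python3 -m handwheel '[[[0,0,0,0,0,0],[0,0,0,0,0,0],[0,0,0,0,0,0],[0,0,0,0,0,0],[0,0,0,0,0,0]]]' 0.7; python3 -m handwheel '[[[0,0,0.01,0,0,0],[0,0,0.02,0,0,0],[0,0,0.03,0,0,0],[0,0,0.03,0,0,0],[-0.01,0.03,0.02,0,0,0],[-0.01,0.03,0,0,0,0],[-0.01,0.03,0,0,0,0],[-0.01,0.03,0,0,0,0],[-0.01,0.03,0,0,0,0],[-0.005,0.03,0,0,0,0],[0,0,0,0,0,0],[0,0,0,0,0,0]]]'
python3 - <<'E'
from h import *
a,_=grab_frame('scene'); b,d=grab_frame('top')
A=cv2.resize(a[190:310,230:350],(396,396)); B=cv2.resize(b[195:295,270:370],(396,396)); cv2.imwrite('pics/t5.png',np.hstack([A,B]))
C=cloud("top",d.astype(float)); P=C[(np.hypot(C[...,0]-.472,C[...,1]+.0935)<.024)&(C[...,2]>-.01)]
print(np.histogram(P[:,2],bins=np.arange(0,.2,.01)))
for t in("calculator","stapler","tape_dispenser"):
    print(t,[(round(x["conf"],2),np.round(x["position"]).tolist()) for x in pinpoint("scene",t)[:1]],[(round(x["conf"],2),np.round(x["position"]).tolist()) for x in pinpoint("top",t)[:1]])
E
```

```text
time: 20.73
tool_pos: [0.4722, -0.0947, 0.0979]
tool_rot: [0.0, 0.048, 0.999, -0.0]
contact_force: [-0.4, -0.1, -0.1]
gripper_width: 0.699
grasp_force: 0.0
time: 21.73
tool_pos: [0.4169, 0.0863, 0.2085]
tool_rot: [0.001, 0.046, 0.999, -0.0]
contact_force: [-0.2, -0.3, 0.3]
gripper_width: 0.702
grasp_force: 0.0
(array([  1,  63,   5,   7,   7,   7,   7, 148,   6,   0,   0,   0,   0,
         0,   0,   0,   0,   0,   0]), array([0.  , 0.01, 0.02, 0.03, 0.04, 0.05, 0.06, 0.07, 0.08, 0.09, 0.1 ,
       0.11, 0.12, 0.13, 0.14, 0.15, 0.16, 0.17, 0.18, 0.19]))
calculator [] [(0.79, [205.0, 305.0])]
stapler [(0.97, [254.0, 407.0])] [(0.87, [422.0, 328.0])]
tape_dispenser [(0.56, [438.0, 271.0])] [(0.93, [383.0, 149.0])]
```

View pics/t5.png

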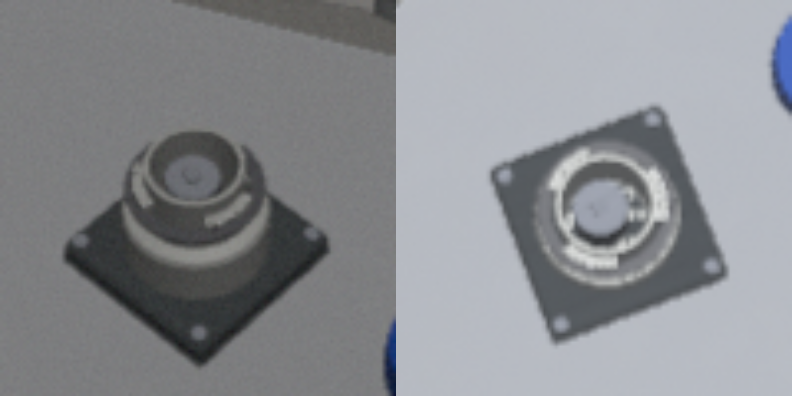

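The cell is standing in the tub (left view (193,177), right view (603,208)) with its top at z ≈ 0.078, which is right for a cell resting on the bore floor. The other items haven't moved and the robot is clear, so I hand in.

```bash
python3 -c "
from plant import job_done
print(job_done())"
```

```text
the job is handed in; nothing more can be done
None
```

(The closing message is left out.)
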